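Hang the filled incense extruder on the balancer arm

TASK

Take the heavy extruder out of its rack and hang it by its collar in the fork of the spring-balanced arm, lowering it with the arm as the arm sinks. Let go only once the arm has settled and carries the weight, so that it neither drops nor springs up, and leave the extruder hanging upright and still in the fork. Leave the syringe, jars and bowl where they are.

Things in the scene. Friction and masses are not known exactly. Their poses are not given: they have to be found in the camera images.
- extruder: Round paste extruder, about 0.45 kg (0.36 to 0.56), nozzle down in a rack hole. Origin: centre of the underside of its steel collar (60 mm diameter, 8 mm thick); z up. Above: black handle to grip, 32 mm diameter, from 8 to 64 mm up, end cap to 70 mm. Below: aluminium barrel 34 mm diameter, 88 mm long, then a thin nozzle to 115 mm below the origin: lift it 115 mm to clear the rack.
- rack: Fixed wooden tool rack, 204 mm (x) by 90 mm (y), top 130 mm above the table, with two 41 mm through holes at x = +52 and -52 mm. Origin: under its centre, on the table; z up. Extruder and syringe stand in the holes, either way round, collar and flange resting on the top.
- fork_seat (a point): Middle of the fork's seat, on the prongs' upper face, where the extruder's origin belongs; 260 mm above the table when the arm is empty. -x points level out of the open mouth, away from the column; z up. Slot 42 mm wide, closed 24 mm behind (+x). Prong tips 40 mm ahead turn up 7 mm and a 6 mm high stop strip is 40 mm behind: bring the collar in above these and lower it between them.
- fork_head: Head of the balancer arm with the steel fork (two prongs 14 mm wide, 6 mm thick, 70 mm over both); always stays level. Origin: on the lower pivot at the end of the bars, 60 mm below the prongs' upper face and 70 mm behind (+x of) the seat. Axes as fork_seat.
- sink (a joint): How far the spring-balanced arm has sunk, rad: 0 empty at its upper stop, to 0.70. The fork is then 0.26*(sin 0.17 - sin(0.17 - q)) m lower and 0.26*(cos(0.17 - q) - cos 0.17) m further out (-x of the seat; 4 mm at most). Begins to sink under about 0.5 N, about 20 mm per N; under the extruder it rests 60 to 100 mm lower (0.23 to 0.39 rad), by weight. Bounces if let go early.
- swing (a joint): Swing of the arm sideways about its upright column, rad, counterclockwise seen from above; stiff enough to stay where it is left, but about 1.5 N sideways on the fork moves it. It may be left at any angle.
- balancer: Foot and column of the balancer arm, fixed: a dark steel disc 164 mm in diameter, 16 mm thick; the column and the shoulder on it reach 210 mm above the table. Origin: under the disc's centre, on the table. The seat of the fork is about 326 mm from its axis.
- lay_board: Fixed ruled wooden laying board under the arm, 400 mm by 145 mm by 13 mm. Origin: under its centre.
- syringe: Small hand syringe in the other rack hole: white barrel 26 mm in diameter, oblong flange 26 by 56 mm on the rack's top, plunger 24 mm above the rack's top. Origin: centre of the flange's underside. To be left alone.
- jar_a: Low closed jar, 62 mm in diameter, 47 mm high. Origin: under its centre. To be left alone.
- jar_b: Low closed jar, 62 mm in diameter, 47 mm high. Origin: under its centre. To be left alone.
- bowl: White ceramic bowl, 116 mm in diameter, 45 mm high. Origin: under its centre. To be left alone.
Not all that is in view belongs to the job. What is shaped like the extruder but orange or purple is not meant.

How it is judged:
On the way, in this order (a step that is already met when the one before it is completed fails the run):
1. the extruder is lifted clear of the rack in the fingers (z of extruder in the frame of rack above 0.235 m and contact force between the fingers and extruder above 0.5 N), for 0.1 s.
2. with the fingers still holding the extruder, its collar sits in the fork and the arm has sunk under it, is still and carries about half of the weight or more (horizontal distance between extruder and fork_seat below 0.014 m and z of extruder in the frame of fork_seat below 0.006 m and value of joint sink above 0.15 rad and velocity of joint sink between -0.15 and 0.15 rad/s and contact force between extruder and fork_head above 2.3 N and contact force between the fingers and extruder above 0.5 N), for 0.2 s.
At the end, for the whole second after the job is handed in: Released, the extruder's collar rests on the fork (5 mm), within 14 mm of the seat's middle, upright within 0.12 rad, carried by the arm, which has sunk over 0.15 rad and is still (0.15 rad/s, tool 0.04 m/s). Syringe within 25 mm, jars and bowl within 30 mm of their places (horizontal distance between extruder and fork_seat below 0.014 m and z of extruder in the frame of fork_seat between -0.004 and 0.005 m and angle between extruder's own z axis and vertical below 0.12 rad and value of joint sink above 0.15 rad and velocity of joint sink between -0.15 and 0.15 rad/s and linear speed of extruder below 0.04 m/s and contact force between extruder and fork_head above 2 N and contact force between the fingers and extruder below 0.05 N and distance of syringe from where it was at the start of the episode below 0.025 m and distance of each of jar_a, jar_b, bowl from where it was at the start of the episode below 0.03 m); the robot touches nothing.
It fails at once if let go before the arm has settled: out of the fingers, the extruder makes the arm drop or spring up faster than 0.7 rad/s (about 0.18 m/s, as when let go some 30 mm off its resting height) (contact force between the fingers and extruder below 0.05 N and (velocity of joint sink above 0.7 rad/s or velocity of joint sink below -0.7 rad/s)).
It fails at once if the arm is slammed down or let fly up (over 1.5 rad/s, about 0.4 m/s at the fork) (velocity of joint sink above 1.5 rad/s or velocity of joint sink below -1.5 rad/s).
It fails at once if the syringe is moved more than 25 mm (distance of syringe from where it was at the start of the episode above 0.025 m).
It fails at once if a jar or the bowl is moved more than 30 mm (distance of any of jar_a, jar_b, bowl from where it was at the start of the episode above 0.03 m).
It also fails if it takes over 61 s, if anything falls off the work surface, if the arm or the gripper's body presses on something with over 40 N, if the wrist force passes 120 N, or if a joint passes its speed limit or range.

ROBOT

A 7-joint arm with a two-finger parallel gripper is mounted at the origin on the work surface. World frame = base frame: x ahead of the robot, y to its left, z up, the work surface at z = 0. Lengths are in m, angles in rad, forces in N, time in s.
With the tool pointing down it reaches from about 0.35 to 0.9 m from the base axis. Payload 19.9 kg.
Tool frame: the origin (TCP) lies midway between the tips of the shut fingers; the grasp point (between the pads) lies 19 mm behind it; z points along the fingers, y is the line along which they close (so a half turn about z gives the same grasp; the last joint's range is limited). The gripper opens to 94 mm and grips with 3 to 60 N. Pads are 16 mm wide; open, the fingers measure 119 mm over their backs; the gripper's body (75 mm by 177 mm) begins 78 mm behind the grasp point.
Start: joints at [1.188, 0.417, -0.01, 1.614, 0.005, 1.111, -0.053], TCP at [0.209, -0.589, 0.205] pointing down, gripper open.
Joint ranges: [-2.81, 2.81], [-0.39, 2.02], [-1.27, 1.25], [0.06, 2.57], [-1.19, 4.33], [0.19, 2], [-2.82, 2.82]. Speed limits (rad/s): [1.89, 1.89, 2.39, 2.39, 3.01, 3.01, 3.01].

INTERFACE

Orientations are given as a unit quaternion [x, y, z, w].
In Python, from bench import readout, optics, order, finder gives the robot as it stands.
- The arm moves only by the tool move_arm, never from a script. Its argument "rows" is a list of rows, each an object of numbers: "tx", "ty", "tz": the shift along the tool's x, y, z normalised to -1 to 1, where 1 is 0.25 m; "turn": the turn about the tool's z normalised to -1 to 1, where 1 is 0.5 rad. A call has 1 to 5 rows; each row shifts and turns the commanded pose from where the row before left it, along the tool's axes as they then stand; what a row does not reach is not made up. A row lasts 1/10 s, in which the tool goes at most 50 mm and 8.59 degrees, less where a joint would pass 70% of its speed; a pose out of reach is approached as far as the arm can. A call with a number of a shift or a turn outside -1 to 1 is refused whole. A call with a gripper value outside its range is refused whole. "gripper" is the finger opening in mm, from 0 to 94, set as the call begins (left out, the last holds). The fingers move at their own pace and stop on an object; "newtons" is the grip in N (left out, the last holds). Time passes only in rows, so rows that do not move let the fingers close. It gives the time, the measured TCP pose, the force, the opening and the grip force at its end, in the units of the state.
- readout.state(): the state, without advancing time (a new reading comes with each control period).
- optics.capture(name): name is "scene" or "top" or "wrist"; returns the picture (384x512x3 uint8, blue, green, red); there is no depth.
- optics.camera_params(name): a dict with "fov_y" (degrees; the focal length in pixels is half the picture's height over the tangent of half this angle, whatever the lens; pixels are square), "cx", "cy" (the principal point, pixels), "dist" ([k1, k2, p1, p2, k3] as OpenCV has them; the pictures are not rectified), "view" (4x4, takes a point from world to camera coordinates). Camera axes: x right, y up, looking along -z (the intrinsics and any distortion apply to the point x, -y, -z); pixel columns grow to the right and rows downward; lengths in m; the calibration is good to about 2 mm. A picture is of the moment at which its call begins: read the wrist's pose just before it. camera_params takes no time and is no camera call; for the wrist camera it gives the pose at the moment of the call.
- order.job_done(): hands the job in; it is judged then, once.
Trained networks look in the newest picture that a camera, given by its name, has taken for a name from the list of things; names that differ only in an ending like _2 or _b are one class to them, and where a whole thing is asked for, a point or a joint stands for the part that bears it (a point fixed in the world has none). Each returns a list of dicts, best first, with "score" (0 to 1); they miss things now and then, are a little off and sometimes report something else, mostly with a low value. They report only what shows in the picture. A call takes as long as a camera call. They do not tell look-alikes from the thing itself.
- finder.search_frame(target, camera): "xy" ([column, row] in pixels, amid what is visible of it).
- finder.silhouettes(target, camera): "region" (384x512 bool, what is visible of it) and "xy" ([column, row] in pixels, amid what is visible of it).
The state is a dict: "clock": time; "q": joint angles; "qvel": joint speeds; "joint_torque": joint torques, N m; "tcp_pos": TCP position; "eef_rot": TCP orientation; "wrist_force": force on the tool from outside, world axes, zero at the start; "moment": the same for the moment, N m; "finger_gap": opening from 0.0 (shut) to 1.0 (fully open); "grip_force": force on a finger pad.
Only numpy, scipy, OpenCV 4.12 (cv2) and the standard library are available. Lean on these libraries where they do the work, as an engineer would, in place of code of your own. Each camera call takes 0.05 s, during which the arm holds its last target. There are 200 camera calls.

## Working session

There is one attempt and no reset: what is moved stays moved. The work goes in short steps, Python scripts to look and compute and a tool call to move; the robot and the scene stay as the last step left them, time stands still between calls to the robot, and variables do not carry over. Pictures are saved under pics/ and viewed, at most 13 in all, crops included, and the job is handed in when it is done.

Besides the shell and the picture viewer there is one more tool, called after ">>>" as name(argument=value, ...), one argument or row to a line, values as JSON. move_arm: Moves the arm, as the interface text tells. Scaled input: -1 to 1 covers 0.25 m each way for a shift and 0.5 rad each way for a turn. Its arguments: {"type":"object","properties":{"rows":{"type":"array","items":{"type":"object","properties":{"tx":{"type":"number"},"ty":{"type":"number"},"tz":{"type":"number"},"turn":{"type":"number"}}}},"gripper":{"type":"number"},"newtons":{"type":"number"}},"required":["rows"]}

```bash
mkdir -p pics; ls
python3 - <<'E'
from bench import readout, optics, order, finder
import cv2, numpy as np
s=readout.state()
print({k:np.round(v,3).tolist() for k,v in s.items()})
a=optics.capture("scene"); b=optics.capture("top")
for n in("scene","top"):
    p=optics.camera_params(n); print(n,p["fov_y"],p["cx"],p["cy"],p["dist"],np.round(p["view"],3).tolist())
cv2.imwrite("pics/s1.png",a); cv2.imwrite("pics/t1.png",b)
for n in("scene","top"):
    for t in("extruder","rack","fork_head","fork_seat","balancer","syringe","jar_a","bowl","lay_board"):
        print(n,t,[(np.round(d["xy"]).tolist(),round(d["score"],2)) for d in finder.search_frame(t,n)][:4])
E
```

```text
pics
{'clock': 0.0, 'q': [1.189, 0.418, -0.01, 1.614, 0.005, 1.111, -0.053], 'qvel': [0.0, 0.001, 0.001, -0.001, 0.001, 0.001, -0.0], 'joint_torque': [-0.0, -85.126, 0.639, -42.599, -0.049, 0.019, 0.0], 'tcp_pos': [0.209, -0.589, 0.205], 'eef_rot': [0.986, 0.17, -0.0, -0.001], 'wrist_force': [0.66, -0.775, -0.38], 'moment': [0.003, 0.03, -0.022], 'grip_force': 0.0, 'finger_gap': 1.001}
scene 52.71920200107888 264.18841193590674 190.61363035284583 [-0.03181571  0.          0.          0.          0.        ] [[-0.385, 0.923, -0.005, 0.218], [-0.763, -0.315, 0.564, 0.319], [0.519, 0.221, 0.826, -1.535], [0.0, 0.0, 0.0, 1.0]]
top 55.026149048627026 252.2547292662547 185.9427060754311 [-0.07553178  0.          0.          0.          0.        ] [[-0.024, -1.0, -0.009, 0.033], [0.993, -0.025, 0.112, -0.583], [-0.112, -0.006, 0.994, -1.061], [0.0, 0.0, 0.0, 1.0]]
scene extruder [([404.0, 234.0], 0.88), ([389.0, 187.0], 0.87), ([351.0, 176.0], 0.82), ([364.0, 207.0], 0.76)]
scene rack [([351.0, 249.0], 0.71)]
scene fork_head [([229.0, 146.0], 0.76), ([334.0, 294.0], 0.28)]
scene fork_seat [([226.0, 146.0], 0.83)]
scene balancer [([158.0, 166.0], 0.68)]
scene syringe [([356.0, 240.0], 0.47)]
scene jar_a [([252.0, 273.0], 0.62), ([207.0, 144.0], 0.36)]
scene bowl [([334.0, 294.0], 0.81)]
scene lay_board [([268.0, 210.0], 0.98)]
top extruder [([139.0, 266.0], 0.9), ([214.0, 193.0], 0.84), ([183.0, 272.0], 0.83), ([157.0, 224.0], 0.7)]
top rack [([162.0, 201.0], 0.85)]
top fork_head [([318.0, 208.0], 0.6)]
top fork_seat [([313.0, 209.0], 0.77)]
top balancer [([377.0, 186.0], 0.94)]
top syringe [([156.0, 185.0], 0.78), ([317.0, 209.0], 0.75)]
top jar_a [([244.0, 132.0], 0.84), ([352.0, 260.0], 0.66)]
top bowl [([170.0, 144.0], 0.58)]
top lay_board [([265.0, 218.0], 0.57), ([164.0, 201.0], 0.56)]
```

View pics/s1.png

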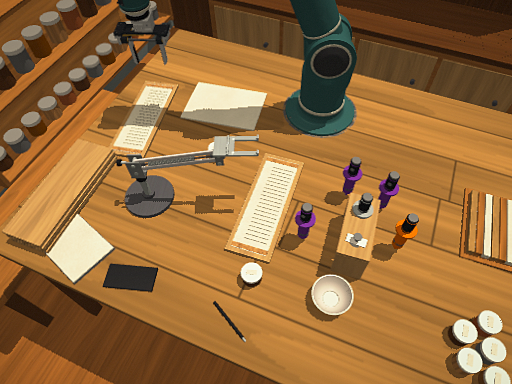

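View pics/t1.png

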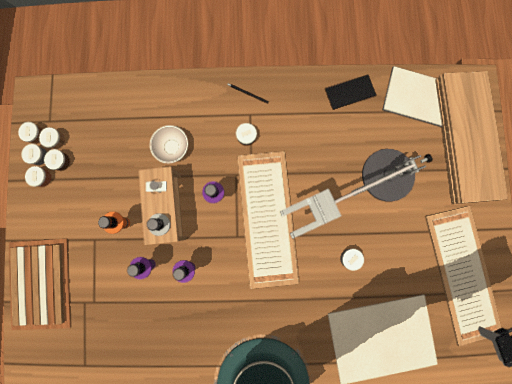

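The scene shows the grey-collared black-handled extruder in the rack at (364,205) and the syringe at (356,240), with purple and orange decoys around them. In the top view the extruder is at (157,224), the fork prong tips are at (283,212) and (294,235), and the column is at (388,175).

```bash
cat > h.py <<'E'
import numpy as np, cv2
from bench import readout, optics, order, finder
def KD(p):
    f=192/np.tan(np.radians(p["fov_y"])/2)
    return np.array([[f,0,p["cx"]],[0,f,p["cy"]],[0,0,1]]),np.array(p["dist"])
def ray(p,uv):
    K,D=KD(p); x,y=cv2.undistortPoints(np.array([[uv]],float),K,D)[0,0]
    V=np.array(p["view"]); R,t=V[:3,:3],V[:3,3]
    d=R.T@np.array([x,-y,-1]); return -R.T@t, d/np.linalg.norm(d)
def onz(p,uv,z):
    o,d=ray(p,uv); return o+d*(z-o[2])/d[2]
def tri(obs):
    A=np.zeros((3,3));b=np.zeros(3);L=[]
    for p,uv in obs:
        o,d=ray(p,uv);M=np.eye(3)-np.outer(d,d);A+=M;b+=M@o;L.append((o,M))
    X=np.linalg.solve(A,b); return X,[round(1e3*np.linalg.norm(M@(X-o)),1) for o,M in L]
def proj(p,X):
    K,D=KD(p);V=np.array(p["view"]);c=V[:3,:3]@X+V[:3,3]
    return cv2.projectPoints(np.array([[c[0],-c[1],-c[2]]]),np.zeros(3),np.zeros(3),K,D)[0][0,0]
E
python3 - <<'E'
import cv2,numpy as np
s=cv2.imread("pics/s1.png");t=cv2.imread("pics/t1.png")
def c(i,x,y): return cv2.resize(i[y:y+60,x:x+80],(400,300),interpolation=cv2.INTER_CUBIC)
cv2.imwrite("pics/c1.png",np.vstack([np.hstack([c(t,120,180),c(t,270,180)]),np.hstack([c(s,325,185),c(s,190,120)])]))
from h import *
T=optics.camera_params("top");S=optics.camera_params("scene")
print(tri([(T,(157,224)),(S,(364,206))]), tri([(T,(388,175)),(S,(150,196))]))
for n,uv in (("jar",(246,132)),("jar",(352,258)),("bowl",(169,144))): print(n,onz(T,uv,.045))
E
```

```text
(array([0.47564775, 0.27172924, 0.15152209]), [np.float64(0.0), np.float64(0.0)]) (array([ 0.61026083, -0.39916177,  0.00417134]), [np.float64(0.1), np.float64(0.1)])
jar [0.7449516  0.03388785 0.045     ]
jar [ 0.36563168 -0.26395522  0.045     ]
bowl [0.71482189 0.26524976 0.045     ]
```

View pics/c1.png

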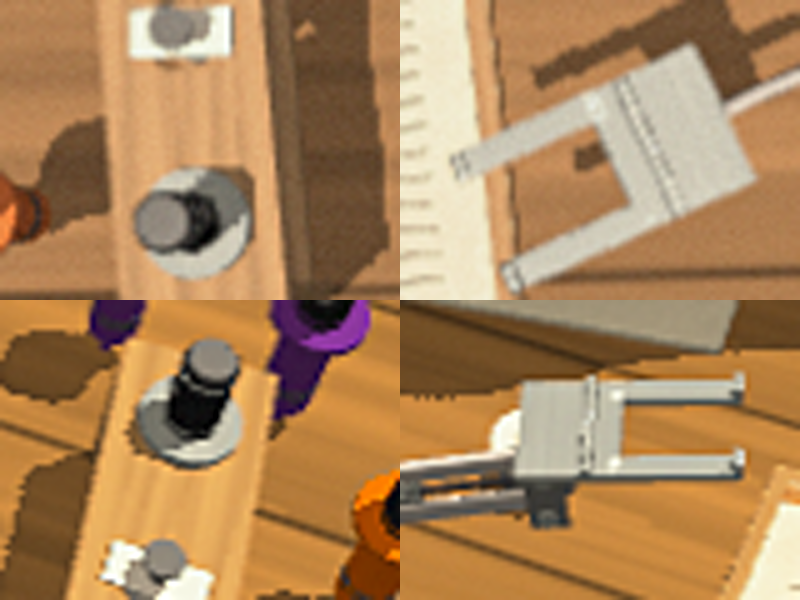

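The crop shows, in the top view, the collar centre at about (158,224), the cap at (152,224) and the fork tips at (281.6,212.6) and (292.2,235.2). In the scene view the collar is at (362.4,208.6), the cap at (366.6,196.2) and the tips at (257.6,152) and (257.6,136.6).

Run:
```python
from h import *
T=optics.camera_params("top");S=optics.camera_params("scene");W=optics.camera_params("wrist")
for n,a,b in (("collar top",(158,224),(362.4,208.6)),("cap",(152.2,223.8),(366.6,196.2)),("tipA",(281.6,212.6),(257.6,152)),("tipB",(292.2,235.2),(257.6,136.6)),
 ("stripA",(270+43.4-.4,180+16-.4),(190+37-.4,120+35.6-.4)),("stripB",(270+55.6-.4,180+43-.4),(190+39-.4,120+15.6-.4))):
    print(n,*tri([(T,a),(S,b)]),"onz.26",onz(T,a,.26)[:2],onz(S,b,.26)[:2])
s=readout.state();print(W["fov_y"],W["cx"],W["cy"]);V=np.array(W["view"]);c=-V[:3,:3].T@V[:3,3]
from scipy.spatial.transform import Rotation as R
r=R.from_quat(s["eef_rot"]);print(r.as_matrix().round(3),r.inv().apply(c-s["tcp_pos"]), (V[:3,:3]@r.as_matrix()).round(2))
```

```text
collar top [0.4761864  0.27134224 0.13814235] [np.float64(1.3), np.float64(1.3)] onz.26 [0.47395527 0.24033196] [0.55982699 0.26608929]
cap [0.47593206 0.26953425 0.20146053] [np.float64(1.0), np.float64(1.0)] onz.26 [0.47469588 0.25408516] [0.51918372 0.266618  ]
tipA [ 0.49365835 -0.04874562  0.264033  ] [np.float64(0.1), np.float64(0.1)] onz.26 [ 0.49384395 -0.04912534] [ 0.4905482  -0.05005674]
tipB [ 0.44096306 -0.07145872  0.26376064] [np.float64(0.2), np.float64(0.2)] onz.26 [ 0.44094134 -0.072022  ] [ 0.43779525 -0.07267201]
stripA [ 0.53212853 -0.12503344  0.25787273] [np.float64(0.7), np.float64(0.7)] onz.26 [ 0.5317023  -0.12399307] [ 0.53379428 -0.1248396 ]
stripB [ 0.46808047 -0.1494124   0.26451585] [np.float64(0.4), np.float64(0.4)] onz.26 [ 0.46798504 -0.14987725] [ 0.46455955 -0.15194755]
69.83607221822966 258.5966214282979 190.84141023255145
[[ 0.942  0.334 -0.   ]
 [ 0.334 -0.942  0.   ]
 [-0.    -0.    -1.   ]] [ 0.06776076 -0.00018793 -0.18077736] [[ 0.    1.   -0.  ]
 [ 0.97 -0.    0.23]
 [ 0.23 -0.   -0.97]]
```

>>> move_arm(
  rows=[
    {"tz":-0.2,"turn":-0.28},
    {"tz":-0.2,"turn":-0.28},
    {"tz":-0.2,"turn":-0.28},
    {"tz":-0.2,"turn":-0.28},
    {"turn":-0.28},
  ],
  gripper=94,
  newtons=40,
)

```text
invalid input
```

>>> move_arm(
  rows=[
    {"turn":-0.28},
    {"turn":-0.28},
    {"turn":-0.28},
    {"turn":-0.22},
    {},
  ],
)

```text
invalid input
```

```bash
cat > go.py <<'E'
import sys
from h import *
from scipy.spatial.transform import Rotation as R
s=readout.state();r=R.from_quat(s["eef_rot"]);m=r.as_matrix()
print("tcp",np.round(s["tcp_pos"],4),"x",m[:,0].round(3),"y",m[:,1].round(3),"z",m[:,2].round(3),"q",np.round(s["q"],2),"F",np.round(s["wrist_force"],2),"grip",s["grip_force"],"gap",s["finger_gap"],"t",s["clock"])
if len(sys.argv)>3:
    d=np.array(list(map(float,sys.argv[1:4])))-s["tcp_pos"]; print("tool shift units",(r.inv().apply(d)/.25).round(3))
E
python3 go.py 0.40 -0.35 0.40
python3 - <<'E'
from h import *
T=optics.camera_params("top");S=optics.camera_params("scene")
for z in (.1,.13):
  for uv in ((139,266),(183,272),(113,222),(213,192)): print(z,onz(T,uv,z))
E
```

```text
tcp [ 0.2089 -0.589   0.2054] x [ 0.942  0.334 -0.   ] y [ 0.334 -0.942 -0.   ] z [-0.  0. -1.] q [ 1.19  0.42 -0.01  1.61  0.    1.11 -0.05] F [ 0.03  0.09 -0.49] grip 0.0 gap 0.9982666506085219 t 1.0
tool shift units [ 1.04  -0.646 -0.778]
0.1 [0.36195934 0.33601549 0.1       ]
0.1 [0.34389899 0.213871   0.1       ]
0.1 [0.48435609 0.41049048 0.1       ]
0.1 [0.56182072 0.12842463 0.1       ]
0.13 [0.36487444 0.3264914  0.13      ]
0.13 [0.34734527 0.20793936 0.13      ]
0.13 [0.48367132 0.39877597 0.13      ]
0.13 [0.5588576  0.12500609 0.13      ]
```

>>> move_arm(
  rows=[
    {"tx":0,"ty":0,"tz":-0.2,"turn":-0.28},
    {"tx":0,"ty":0,"tz":-0.2,"turn":-0.28},
    {"tx":0,"ty":0,"tz":-0.2,"turn":-0.28},
    {"tx":0,"ty":0,"tz":-0.2,"turn":-0.28},
    {"tx":0,"ty":0,"tz":0,"turn":-0.28},
  ],
  gripper=94,
  newtons=40,
)

```text
clock: 1.5
tcp_pos: [0.2094, -0.5904, 0.4126]
eef_rot: [0.866, 0.5, -0.001, 0.005]
wrist_force: [-0.1, -0.4, -0.5]
finger_gap: 1.0
grip_force: 0.0
```

>>> move_arm(
  rows=[
    {"tx":0,"ty":0,"tz":0,"turn":-0.26},
    {"tx":0,"ty":0,"tz":0,"turn":-0.26},
    {"tx":0,"ty":0,"tz":0,"turn":-0.26},
    {"tx":0,"ty":0,"tz":0,"turn":-0.26},
    {"tx":0,"ty":0,"tz":0,"turn":0},
  ],
)

```text
clock: 2.0
tcp_pos: [0.2088, -0.5891, 0.4054]
eef_rot: [0.71, 0.704, 0.0, -0.0]
wrist_force: [-0.2, 0.3, -0.0]
finger_gap: 0.997
grip_force: 0.0
```

```bash
python3 go.py 0.40 -0.35 0.40
```

```text
tcp [ 0.2088 -0.5891  0.4054] x [0.008 1.    0.   ] y [ 1.    -0.008 -0.   ] z [-0.  0. -1.] q [ 1.32  0.32 -0.2   1.31  0.06  1.52  1.13] F [-0.23  0.31 -0.04] grip 0.0 gap 0.9971649135381514 t 2.0
tool shift units [0.962 0.758 0.022]
```

>>> move_arm(
  rows=[
    {"tx":0.16,"ty":0.1,"tz":0,"turn":0},
    {"tx":0.16,"ty":0.1,"tz":0,"turn":0},
    {"tx":0.16,"ty":0.1,"tz":0,"turn":0},
    {"tx":0.16,"ty":0.1,"tz":0,"turn":0},
    {"tx":0.16,"ty":0.1,"tz":0,"turn":0},
  ],
)

```text
clock: 2.5
tcp_pos: [0.3366, -0.3885, 0.4056]
eef_rot: [0.712, 0.702, -0.0, 0.0]
wrist_force: [1.2, -0.5, -0.3]
finger_gap: 0.999
grip_force: 0.0
```

>>> move_arm(
  rows=[
    {"tx":0.16,"ty":0.1,"tz":0,"turn":0},
    {"tx":0.16,"ty":0.1,"tz":0,"turn":0},
    {"tx":0.16,"ty":0.1,"tz":0,"turn":0},
    {"tx":0.16,"ty":0.1,"tz":0,"turn":0},
    {"tx":0.16,"ty":0.1,"tz":0,"turn":0},
  ],
)

```text
clock: 3.0
tcp_pos: [0.4635, -0.1898, 0.4057]
eef_rot: [0.712, 0.702, 0.0, 0.0]
wrist_force: [0.9, -0.7, 0.3]
finger_gap: 0.998
grip_force: 0.0
```

>>> move_arm(
  rows=[
    {"tx":0.16,"ty":0.05,"tz":0,"turn":0},
    {"tx":0.16,"ty":0.05,"tz":0,"turn":0},
    {"tx":0,"ty":0,"tz":0,"turn":0},
    {"tx":0,"ty":0,"tz":0,"turn":0},
    {"tx":0,"ty":0,"tz":0,"turn":0},
  ],
)

```text
clock: 3.5
tcp_pos: [0.4885, -0.1128, 0.4054]
eef_rot: [0.712, 0.702, -0.0, -0.0]
wrist_force: [-0.0, -0.4, -0.9]
finger_gap: 1.004
grip_force: 0.0
```

```bash
python3 go.py 0.476 0.27 0.405
python3 - <<'E'
from h import *
import pickle
p=optics.camera_params("wrist");i=optics.capture("wrist");pickle.dump(p,open("w1.pkl","wb"));cv2.imwrite("pics/w1.png",i)
E
```

```text
tcp [ 0.4885 -0.1128  0.4054] x [ 0.013  1.    -0.   ] y [ 1.    -0.013 -0.   ] z [-0. -0. -1.] q [ 0.73  0.1  -0.61  1.6   0.06  1.47  0.1 ] F [-0.04 -0.37 -0.86] grip 0.0 gap 1.0039187472826587 t 3.5
tool shift units [ 1.53e+00 -7.10e-02  1.00e-03]
```

View pics/w1.png

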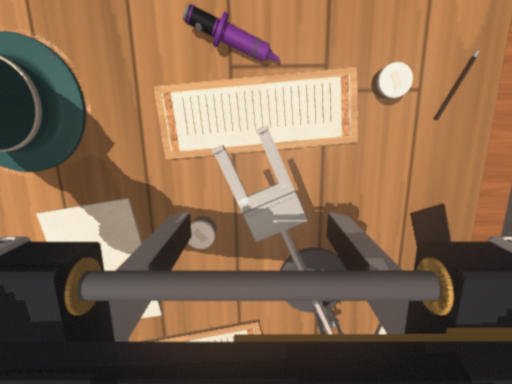

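The wrist view shows the fork clearly, with tips at about (218,150) and (264,130) and the head near (275,215). Next I go to the extruder and look at it from the wrist too.

>>> move_arm(
  rows=[
    {"tx":0.17,"ty":-0.01,"tz":0,"turn":0},
    {"tx":0.17,"ty":-0.01,"tz":0,"turn":0},
    {"tx":0.17,"ty":-0.01,"tz":0,"turn":0},
    {"tx":0.17,"ty":-0.01,"tz":0,"turn":0},
    {"tx":0.17,"ty":-0.01,"tz":0,"turn":0},
  ],
)

```text
clock: 4.05
tcp_pos: [0.4781, 0.1013, 0.4056]
eef_rot: [0.712, 0.702, 0.0, 0.0]
wrist_force: [0.9, -1.1, 0.1]
finger_gap: 1.001
grip_force: 0.0
```

>>> move_arm(
  rows=[
    {"tx":0.17,"ty":-0.01,"tz":0,"turn":0},
    {"tx":0.17,"ty":-0.01,"tz":0,"turn":0},
    {"tx":0,"ty":0,"tz":0,"turn":0},
    {"tx":0,"ty":0,"tz":0,"turn":0},
    {"tx":0,"ty":0,"tz":0,"turn":0},
  ],
)

```text
clock: 4.55
tcp_pos: [0.4747, 0.1842, 0.4053]
eef_rot: [0.712, 0.703, -0.0, 0.0]
wrist_force: [1.1, -1.1, -1.5]
finger_gap: 1.001
grip_force: 0.0
```

```bash
python3 go.py 0.476 0.27 0.405
python3 - <<'E'
from h import *
import pickle
p=optics.camera_params("wrist");i=optics.capture("wrist");pickle.dump(p,open("w2.pkl","wb"));cv2.imwrite("pics/w2.png",i)
u,v=proj(p,np.array([.476,.2705,.138]));x,y=int(u)-50,max(0,int(v)-50);print("crop2",x,y)
w=cv2.imread("pics/w1.png")
c=lambda i,x,y:cv2.resize(i[y:y+130,x:x+100],(400,520),interpolation=cv2.INTER_CUBIC)
cv2.imwrite("pics/c2.png",np.hstack([c(w,205,115),c(i,x,y)]))
for t in("extruder","syringe"): print([(np.round(d["xy"]).tolist(),round(d["score"],2)) for d in finder.search_frame(t,"wrist")][:4])
E
```

```text
tcp [0.4747 0.1842 0.4053] x [ 0.013  1.    -0.   ] y [ 1.    -0.013 -0.   ] z [-0. -0. -1.] q [ 0.35  0.15 -0.88  1.57  0.11  1.48 -0.54] F [ 1.06 -1.1  -1.45] grip 0.0 gap 1.0012431669647883 t 4.55
tool shift units [0.343 0.001 0.001]
crop2 208 62
[([148.0, 116.0], 0.93), ([241.0, 191.0], 0.93), ([139.0, 56.0], 0.82), ([201.0, 21.0], 0.78)]
[([323.0, 103.0], 0.93)]
```

View pics/c2.png

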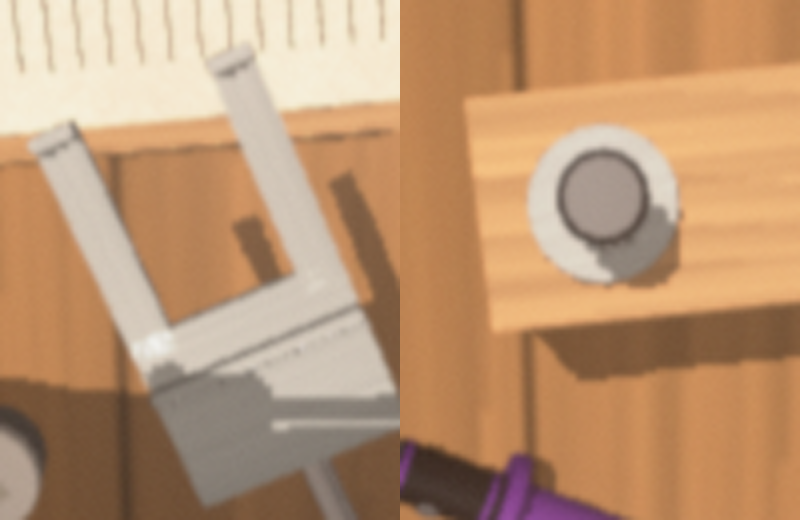

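The left crop shows the fork tips at (52,130) and (228,48), and the slot's back corners at (165,325) and (297,273). The right crop shows the collar at (204,204) and the cap at (203,196), so the extruder is upright.

```bash
python3 - <<'E'
from h import *
import pickle
p1=pickle.load(open("w1.pkl","rb"));p2=pickle.load(open("w2.pkl","rb"))
T=optics.camera_params("top");S=optics.camera_params("scene")
cap=(258.4,110.6);col=(258.6,112.6)
print("cap",onz(p2,cap,.2),"col",onz(p2,col,.138))
print(tri([(p2,cap),(T,(152.2,223.8)),(S,(366.6,196.2))]),tri([(p2,col),(T,(158,224)),(S,(362.4,208.6))]))
f=lambda x,y:(205+(x+.5)/4-.5,115+(y+.5)/4-.5)
A=onz(p1,f(228,50),.267);B=onz(p1,f(52,132),.267);a=onz(p1,f(297,273),.26);b=onz(p1,f(165,325),.26)
sa=onz(p1,f(360,305),.266);sb=onz(p1,f(152,393),.266)
print("tips",A,B,np.linalg.norm(A-B),"slot",a,b,np.linalg.norm(a-b),"strip",sa,sb)
for n,(P,Q) in dict(tip=(A,B),slot=(a,b),strip=(sa,sb)).items():
    m=(P+Q)/2; print(n,m, np.degrees(np.arctan2(*(P-Q)[1::-1])))
print(tri([(p1,f(228,50)),(T,(281.6,212.6)),(S,(257.6,152))]),tri([(p1,f(52,132)),(T,(292.2,235.2)),(S,(257.6,136.6))]))
m=((A+B)/2+0)[:2];k=((sa+sb)/2)[:2];d=(m-k)/np.linalg.norm(m-k);col=np.array([.6103,-.3992])
mt=(a+b)[:2]/2
print("d",d,np.linalg.norm(m-k),"seat from slot",mt+.024*d,"from tips",m-.041*d,"dist col",np.linalg.norm(mt+.024*d-col),"coldir",(mt-col)/np.linalg.norm(mt-col))
E
python3 go.py 0.476 0.27 0.405
```

```text
cap [0.47602379 0.27043117 0.2       ] col [0.47633318 0.2703595  0.138     ]
(array([0.47594314, 0.26983079, 0.20133459]), [np.float64(0.5), np.float64(0.8), np.float64(1.3)]) (array([0.4762972 , 0.27097068, 0.13846768]), [np.float64(0.6), np.float64(1.6), np.float64(1.1)])
tips [ 0.49322373 -0.04772762  0.267     ] [ 0.44238348 -0.07004895  0.267     ] 0.05552452027267646 slot [ 0.51352157 -0.11386293  0.26      ] [ 0.4731648  -0.12960825  0.26      ] 0.04331956134373682 strip [ 0.53198681 -0.12262742  0.266     ] [ 0.46899213 -0.14943678  0.266     ]
tip [ 0.46780361 -0.05888828  0.267     ] 23.703798859310098
slot [ 0.49334318 -0.12173559  0.26      ] 21.313398154692045
strip [ 0.50048947 -0.1360321   0.266     ] 23.053700044327805
(array([ 0.49354021, -0.04840397,  0.2641202 ]), [np.float64(0.7), np.float64(0.5), np.float64(0.3)]) (array([ 0.44149047, -0.07095583,  0.26436059]), [np.float64(0.9), np.float64(0.8), np.float64(0.1)])
d [-0.39012681  0.92076114] 0.0837826631333729 seat from slot [ 0.48398014 -0.09963732] from tips [ 0.48379881 -0.09663949] dist col 0.32510691380484047 coldir [-0.38842284  0.92148125]
tcp [0.4746 0.1846 0.4055] x [ 0.012  1.    -0.   ] y [ 1.    -0.012  0.   ] z [ 0. -0. -1.] q [ 0.35  0.15 -0.88  1.57  0.11  1.48 -0.54] F [-0.74  0.44  0.57] grip 0.0 gap 1.0017682394955183 t 4.7
tool shift units [0.342 0.002 0.002]
```

>>> move_arm(
  rows=[
    {"tx":0.171,"ty":0.002,"tz":0,"turn":0},
    {"tx":0.171,"ty":0.002,"tz":0,"turn":0},
    {"tx":0,"ty":0,"tz":0.16,"turn":0},
    {"tx":0,"ty":0,"tz":0.16,"turn":0},
    {"tx":0,"ty":0,"tz":0.16,"turn":0},
  ],
)

```text
clock: 5.2
tcp_pos: [0.4762, 0.2708, 0.2841]
eef_rot: [0.711, 0.703, 0.0, 0.0]
wrist_force: [0.4, 0.5, -0.7]
finger_gap: 0.998
grip_force: 0.0
```

>>> move_arm(
  rows=[
    {"tx":0,"ty":0,"tz":0.16,"turn":0},
    {"tx":0,"ty":0,"tz":0.12,"turn":0},
    {"tx":0,"ty":0,"tz":0.08,"turn":0},
    {"tx":0,"ty":0,"tz":0.04,"turn":0},
    {"tx":0,"ty":0,"tz":0,"turn":0},
  ],
)

```text
clock: 5.7
tcp_pos: [0.476, 0.2706, 0.1848]
eef_rot: [0.711, 0.703, -0.001, -0.0]
wrist_force: [-0.5, 0.1, 0.4]
finger_gap: 0.998
grip_force: 0.0
```

```bash
python3 go.py 0.476 0.2704 0.155
```

```text
tcp [0.476  0.2706 0.1848] x [ 0.011  1.    -0.001] y [ 1.    -0.011 -0.001] z [-0.001 -0.    -1.   ] q [ 0.11  0.42 -0.86  1.81  0.36  1.08 -0.89] F [-0.53  0.12  0.4 ] grip 0.0 gap 0.9979511054307291 t 5.7
tool shift units [-0.001  0.     0.119]
```

>>> move_arm(
  rows=[
    {"tx":0,"ty":0,"tz":0.08,"turn":0},
    {"tx":0,"ty":0,"tz":0.04,"turn":0},
    {"tx":0,"ty":0,"tz":0,"turn":0},
    {"tx":0,"ty":0,"tz":0,"turn":0},
  ],
)

```text
clock: 6.1
tcp_pos: [0.4763, 0.2715, 0.1563]
eef_rot: [0.711, 0.704, 0.0, 0.0]
wrist_force: [0.2, 0.6, -0.4]
finger_gap: 1.002
grip_force: 0.0
```

>>> move_arm(
  rows=[
    {"tx":0,"ty":0,"tz":0,"turn":0},
    {"tx":0,"ty":0,"tz":0,"turn":0},
    {"tx":0,"ty":0,"tz":0,"turn":0},
    {"tx":0,"ty":0,"tz":0,"turn":0},
    {"tx":0,"ty":0,"tz":0,"turn":0},
  ],
  gripper=10,
  newtons=40,
)

```text
clock: 6.6
tcp_pos: [0.4761, 0.2714, 0.1556]
eef_rot: [0.711, 0.704, 0.0, -0.0]
wrist_force: [0.4, -0.0, -1.1]
finger_gap: 0.613
grip_force: 0.0
```

>>> move_arm(
  rows=[
    {"tx":0,"ty":0,"tz":0,"turn":0},
    {"tx":0,"ty":0,"tz":0,"turn":0},
    {"tx":0,"ty":0,"tz":0,"turn":0},
    {"tx":0,"ty":0,"tz":0,"turn":0},
  ],
)

```text
clock: 7.0
tcp_pos: [0.4758, 0.2714, 0.1554]
eef_rot: [0.711, 0.704, -0.0, -0.0]
wrist_force: [0.1, 0.2, 0.6]
finger_gap: 0.335
grip_force: 40.0
```

```bash
python3 go.py
```

```text
tcp [0.4758 0.2714 0.1554] x [ 0.01  1.   -0.  ] y [ 1.   -0.01 -0.  ] z [-0. -0. -1.] q [ 0.09  0.46 -0.84  1.84  0.39  1.02 -0.92] F [0.06 0.17 0.65] grip 40.000120997428894 gap 0.33531587374411415 t 7.0
```

>>> move_arm(
  rows=[
    {"tx":0,"ty":0,"tz":-0.06,"turn":0},
    {"tx":0,"ty":0,"tz":-0.12,"turn":0},
    {"tx":0,"ty":0,"tz":-0.16,"turn":0},
    {"tx":0,"ty":0,"tz":-0.16,"turn":0},
    {"tx":0,"ty":0,"tz":-0.14,"turn":0},
  ],
)

```text
clock: 7.5
tcp_pos: [0.4756, 0.2715, 0.3183]
eef_rot: [0.71, 0.704, 0.0, 0.0]
wrist_force: [0.4, 0.2, -5.4]
finger_gap: 0.333
grip_force: 40.0
```

>>> move_arm(
  rows=[
    {"tx":0,"ty":0,"tz":0,"turn":0},
    {"tx":0,"ty":0,"tz":0,"turn":0},
    {"tx":0,"ty":0,"tz":0,"turn":0},
  ],
)

```text
clock: 7.8
tcp_pos: [0.4756, 0.2709, 0.3145]
eef_rot: [0.711, 0.704, -0.001, -0.0]
wrist_force: [-0.9, -0.1, -5.0]
finger_gap: 0.334
grip_force: 40.0
```

```bash
python3 go.py 0.441 0.003 0.315
```

```text
tcp [0.4756 0.2709 0.3145] x [ 0.01   1.    -0.001] y [ 1.    -0.01  -0.001] z [-0.001 -0.001 -1.   ] q [ 0.17  0.3  -0.91  1.64  0.24  1.32 -0.8 ] F [-0.89 -0.09 -4.99] grip 39.99874770641327 gap 0.3342314938233304 t 7.8
tool shift units [-1.073e+00 -1.280e-01 -1.000e-03]
```

>>> move_arm(
  rows=[
    {"tx":-0.09,"ty":-0.01,"tz":0,"turn":0},
    {"tx":-0.15,"ty":-0.018,"tz":0,"turn":0},
    {"tx":-0.18,"ty":-0.02,"tz":0,"turn":0},
    {"tx":-0.18,"ty":-0.02,"tz":0,"turn":0},
    {"tx":-0.18,"ty":-0.02,"tz":0,"turn":0},
  ],
)

```text
clock: 8.3
tcp_pos: [0.451, 0.0748, 0.3144]
eef_rot: [0.711, 0.704, -0.001, -0.001]
wrist_force: [1.7, -0.1, -4.6]
finger_gap: 0.332
grip_force: 40.0
```

>>> move_arm(
  rows=[
    {"tx":-0.15,"ty":-0.02,"tz":0,"turn":0},
    {"tx":-0.1,"ty":-0.015,"tz":0,"turn":0},
    {"tx":-0.04,"ty":-0.005,"tz":0,"turn":0},
    {"tx":0,"ty":0,"tz":0,"turn":0},
    {"tx":0,"ty":0,"tz":0,"turn":0},
  ],
)

```text
clock: 8.8
tcp_pos: [0.4413, 0.0053, 0.3151]
eef_rot: [0.71, 0.704, -0.0, -0.0]
wrist_force: [0.8, 0.2, -4.7]
finger_gap: 0.331
grip_force: 40.0
```

```bash
python3 go.py 0.441 0.003 0.315
python3 - <<'E'
from h import *
a=optics.capture("scene"); b=optics.capture("top")
cv2.imwrite("pics/s2.png",a); cv2.imwrite("pics/t2.png",b)
c=lambda i,x,y:cv2.resize(i[y:y+130,x:x+100],(400,520),interpolation=cv2.INTER_CUBIC)
cv2.imwrite("pics/c3.png",np.hstack([c(b,230,150),c(a,200,80)]))
print(readout.state()["tcp_pos"])
E
```

```text
tcp [0.4413 0.0053 0.3151] x [0.009 1.    0.001] y [ 1.    -0.009 -0.001] z [-0.001  0.001 -1.   ] q [ 0.68  0.01 -0.76  1.87  0.    1.26 -0.09] F [ 0.84  0.22 -4.7 ] grip 39.998745918273926 gap 0.33093513012775033 t 8.8
tool shift units [-0.009 -0.001  0.   ]
[0.4413971  0.00551791 0.31523112]
```

View pics/c3.png

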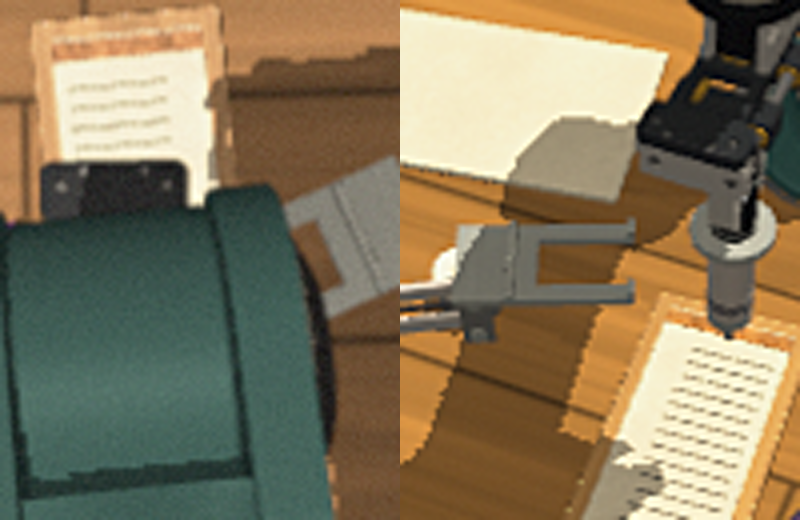

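The scene crop shows the extruder hanging upright just outside the fork mouth, with its collar at about (333,228) in the crop. The top view is blocked by the arm.

```bash
python3 - <<'E'
from h import *
S=optics.camera_params("scene");t=readout.state()["tcp_pos"]
for dz,n in((-.0174,"collar top"),(-.0254,"under"),(-.1404,"nozzle")):
    u=proj(S,t+[0,0,dz]); print(n,u,(u-[200,80]+.5)*4-.5+[400,0])
s=np.array([.484,-.0985,.26]);d=np.array([-.39,.921,0])
for n,X in(("tipA",np.array([.4935,-.0484,.267])),("tipB",np.array([.4415,-.071,.267]))): print(n,(proj(S,X)-[200,80]+.5)*4-.5+[400,0])
p=optics.camera_params("wrist");i=optics.capture("wrist");cv2.imwrite("pics/w3.png",i)
print([ (n,proj(p,t+[0,0,dz]).round(1)) for dz,n in((-.0174,"collar top"),(-.0254,"under"))],proj(p,s))
E
python3 go.py 0.4645 -0.0525 0.315
```

```text
collar top [283.08772402 136.25459542] [733.85089606 226.5183817 ]
under [282.98592857 138.22822018] [733.44371427 234.41288072]
nozzle [281.64709852 164.13751222] [728.08839409 338.05004888]
tipA [632.22878308 286.69405606]
tipB [631.82185679 225.48540042]
[('collar top', array([258.1, 216.6])), ('under', array([258.1, 213.3]))] [302.388044   304.57474438]
tcp [0.4414 0.0054 0.3153] x [0.008 1.    0.   ] y [ 1.    -0.008 -0.   ] z [-0.  0. -1.] q [ 0.68  0.01 -0.76  1.87  0.    1.26 -0.09] F [-0.59 -0.9  -4.69] grip 39.99872803688049 gap 0.33440716276874893 t 8.95
tool shift units [-0.231  0.094  0.001]
```

View pics/w3.png

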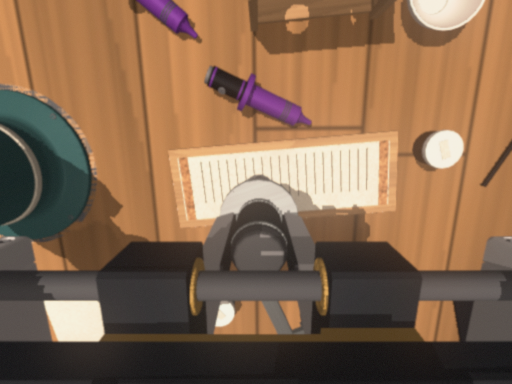

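The projections agree with the picture to within about 1 px: the collar and nozzle are where predicted and upright. The wrist view shows the extruder between the fingers, with the collar at (259,205). Inserting slowly along the slot now.

>>> move_arm(
  rows=[
    {"tx":-0.052,"ty":0.022,"tz":0,"turn":0},
    {"tx":-0.052,"ty":0.022,"tz":0,"turn":0},
    {"tx":-0.052,"ty":0.022,"tz":0,"turn":0},
    {"tx":-0.052,"ty":0.022,"tz":0,"turn":0},
    {"tx":0,"ty":0,"tz":0,"turn":0},
  ],
)

```text
clock: 9.45
tcp_pos: [0.4634, -0.0504, 0.3151]
eef_rot: [0.712, 0.703, -0.0, -0.0]
wrist_force: [0.4, -0.2, -4.3]
finger_gap: 0.339
grip_force: 40.0
```

```bash
python3 go.py 0.484 -0.0985 0.315
python3 - <<'E'
from h import *
a=optics.capture("scene");S=optics.camera_params("scene")
c=lambda i,x,y:cv2.resize(i[y:y+75,x:x+100],(800,600),interpolation=cv2.INTER_CUBIC)
cv2.imwrite("pics/c4.png",c(a,200,110))
E
```

```text
tcp [ 0.4634 -0.0504  0.3151] x [0.013 1.    0.001] y [ 1.    -0.013 -0.001] z [-0.001  0.001 -1.   ] q [ 0.72  0.07 -0.71  1.82  0.04  1.27 -0.01] F [ 0.36 -0.2  -4.34] grip 39.99864220619202 gap 0.33887744306620216 t 9.45
tool shift units [-0.192  0.085  0.   ]
```

View pics/c4.png

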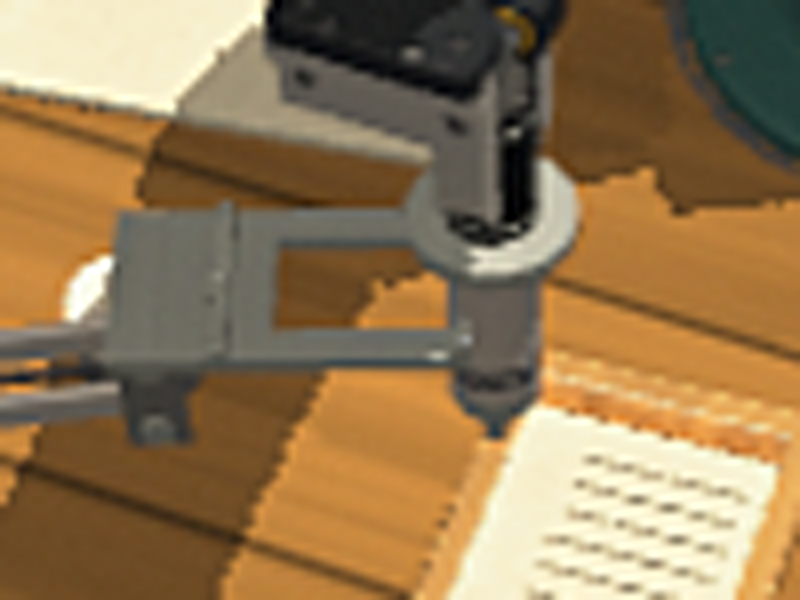

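The crop shows the barrel just entering the slot: the near prong's tip at (462,340) passes in front of the barrel, and the collar is above the prongs. Computed lateral offset is about 0, so I continue in.

>>> move_arm(
  rows=[
    {"tx":-0.048,"ty":0.021,"tz":0,"turn":0},
    {"tx":-0.048,"ty":0.021,"tz":0,"turn":0},
    {"tx":-0.048,"ty":0.021,"tz":0,"turn":0},
    {"tx":-0.048,"ty":0.021,"tz":0,"turn":0},
    {"tx":0,"ty":0,"tz":0,"turn":0},
  ],
)

```text
clock: 10.0
tcp_pos: [0.4838, -0.0984, 0.3151]
eef_rot: [0.711, 0.703, -0.0, -0.0]
wrist_force: [-0.2, -0.0, -5.0]
finger_gap: 0.334
grip_force: 40.0
```

```bash
python3 go.py 0.484 -0.0985 0.285
python3 - <<'E'
from h import *
a=optics.capture("scene");S=optics.camera_params("scene")
c=lambda i,x,y:cv2.resize(i[y:y+75,x:x+100],(800,600),interpolation=cv2.INTER_CUBIC)
cv2.imwrite("pics/c5.png",c(a,190,110))
t=readout.state()["tcp_pos"]
for dz in(-.0174,-.0254,-.1404):
    print((proj(S,t+[0,0,dz])-[190,110]+.5)*8-.5)
E
```

```text
tcp [ 0.4838 -0.0984  0.3151] x [0.012 1.    0.   ] y [ 1.    -0.012 -0.   ] z [-0.  0. -1.] q [ 0.76  0.13 -0.67  1.77  0.08  1.28  0.05] F [-0.18 -0.04 -5.03] grip 39.9986207485199 gap 0.3343438990273861 t 10.0
tool shift units [-0.001  0.001  0.12 ]
[423.75216558 213.42015574]
[424.93287217 229.19603987]
[440.45592608 436.31520743]
```

View pics/c5.png

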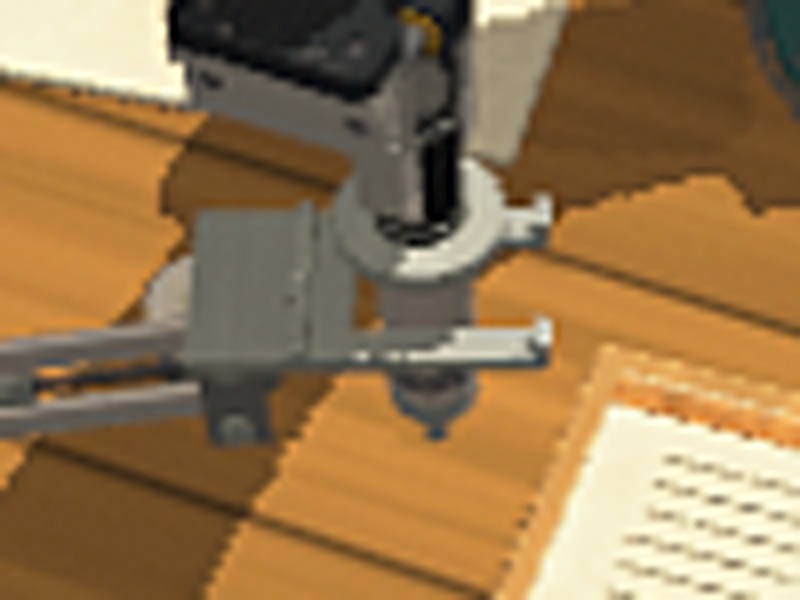

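The extruder is in the slot, with the collar above the prongs between the upturned tips (545,330) and the stop strip (315,280). Now I lower it onto the fork.

>>> move_arm(
  rows=[
    {"tx":0,"ty":0,"tz":0.04,"turn":0},
    {"tx":0,"ty":0,"tz":0.04,"turn":0},
    {"tx":0,"ty":0,"tz":0.03,"turn":0},
    {"tx":0,"ty":0,"tz":0.02,"turn":0},
    {"tx":0,"ty":0,"tz":0.02,"turn":0},
  ],
)

```text
clock: 10.55
tcp_pos: [0.4833, -0.0961, 0.2775]
eef_rot: [0.711, 0.704, -0.0, -0.0]
wrist_force: [-1.1, 0.7, -3.1]
finger_gap: 0.333
grip_force: 40.0
```

>>> move_arm(
  rows=[
    {"tx":0,"ty":0,"tz":0.02,"turn":0},
    {"tx":0,"ty":0,"tz":0.02,"turn":0},
    {"tx":0,"ty":0,"tz":0.02,"turn":0},
    {"tx":0,"ty":0,"tz":0.02,"turn":0},
    {"tx":0,"ty":0,"tz":0.02,"turn":0},
  ],
)

```text
clock: 11.05
tcp_pos: [0.4834, -0.0962, 0.2526]
eef_rot: [0.711, 0.704, 0.0, -0.0]
wrist_force: [-0.1, 2.0, -2.6]
finger_gap: 0.336
grip_force: 40.0
```

>>> move_arm(
  rows=[
    {"tx":0,"ty":0,"tz":0.02,"turn":0},
    {"tx":0,"ty":0,"tz":0.02,"turn":0},
    {"tx":0,"ty":0,"tz":0.02,"turn":0},
    {"tx":0,"ty":0,"tz":0,"turn":0},
    {"tx":0,"ty":0,"tz":0,"turn":0},
  ],
)

```text
clock: 11.55
tcp_pos: [0.4833, -0.0962, 0.2379]
eef_rot: [0.711, 0.704, -0.0, -0.0]
wrist_force: [-1.6, 1.6, -2.1]
finger_gap: 0.334
grip_force: 40.0
```

>>> move_arm(
  rows=[
    {"tx":0,"ty":0,"tz":0.02,"turn":0},
    {"tx":0,"ty":0,"tz":0.02,"turn":0},
    {"tx":0,"ty":0,"tz":0.02,"turn":0},
    {"tx":0,"ty":0,"tz":0.02,"turn":0},
    {"tx":0,"ty":0,"tz":0,"turn":0},
  ],
)

```text
clock: 12.05
tcp_pos: [0.4832, -0.0964, 0.2173]
eef_rot: [0.711, 0.704, -0.0, -0.0]
wrist_force: [0.9, -2.7, -0.0]
finger_gap: 0.335
grip_force: 40.0
```

>>> move_arm(
  rows=[
    {"tx":0,"ty":0,"tz":0,"turn":0},
    {"tx":0,"ty":0,"tz":0,"turn":0},
    {"tx":0,"ty":0,"tz":0,"turn":0},
  ],
)

```text
clock: 12.35
tcp_pos: [0.4833, -0.0963, 0.218]
eef_rot: [0.711, 0.704, -0.0, -0.0]
wrist_force: [-0.1, -2.6, -1.1]
finger_gap: 0.335
grip_force: 40.0
```

```bash
cat > fm.py <<'E'
from h import *
L=[]
for i in range(5): optics.capture("scene"); L.append(readout.state()["wrist_force"])
print("F mean",np.mean(L,0).round(2),"sd",np.std(L,0).round(2),readout.state()["tcp_pos"].__repr__(),readout.state()["clock"])
E
python3 fm.py
```

```text
F mean [-0.49 -2.41 -0.59] sd [0.65 0.53 0.4 ] array([ 0.48331731, -0.09632391,  0.21798896]) 12.6
```

>>> move_arm(
  rows=[
    {"tx":0,"ty":0,"tz":0.016,"turn":0},
    {"tx":0,"ty":0,"tz":0.016,"turn":0},
    {"tx":0,"ty":0,"tz":0,"turn":0},
    {"tx":0,"ty":0,"tz":0,"turn":0},
    {"tx":0,"ty":0,"tz":0,"turn":0},
  ],
)

```text
clock: 13.1
tcp_pos: [0.4833, -0.0961, 0.2099]
eef_rot: [0.711, 0.704, 0.0, -0.0]
wrist_force: [0.7, -1.5, 0.3]
finger_gap: 0.334
grip_force: 40.0
```

```bash
python3 fm.py
python3 - <<'E'
from h import *
a=optics.capture("scene");S=optics.camera_params("scene")
c=lambda i,x,y:cv2.resize(i[y:y+75,x:x+100],(800,600),interpolation=cv2.INTER_CUBIC)
cv2.imwrite("pics/c6.png",c(a,190,125))
t=readout.state()["tcp_pos"]
for dz in(-.0174,-.0254,-.1404):
    print((proj(S,t+[0,0,dz])-[190,125]+.5)*8-.5)
E
```

```text
F mean [ 0.23 -1.3  -0.14] sd [0.37 0.42 0.53] array([ 0.48327551, -0.09617924,  0.20996578]) 13.35
[440.91576553 286.77753426]
[441.913353   300.27801324]
[455.10735787 478.62077063]
```

View pics/c6.png

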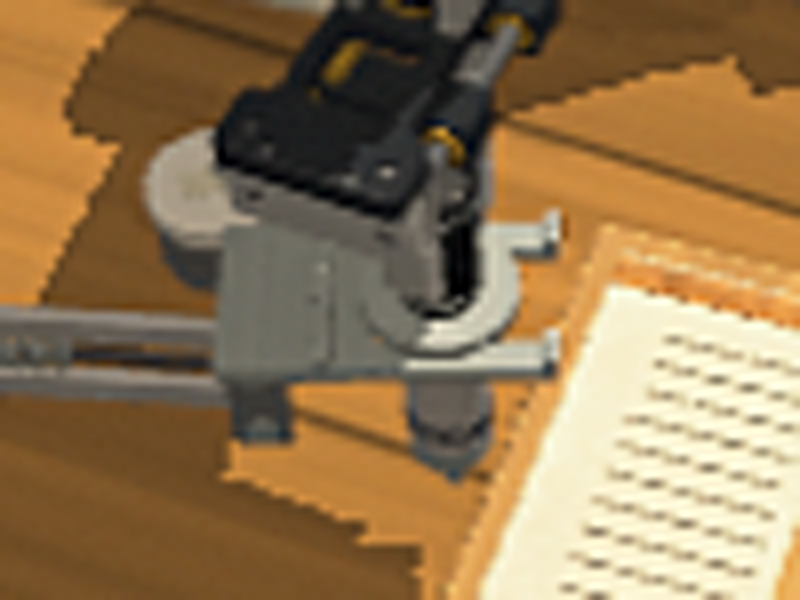

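The crop shows the collar resting on the prongs midway between the strip (330) and tips (555), upright, with the arm sunk about 75 mm (0.29 rad). The wrist carries almost nothing, so I ease the grip and then open.

>>> move_arm(
  rows=[
    {"tx":0,"ty":0,"tz":0,"turn":0},
    {"tx":0,"ty":0,"tz":0,"turn":0},
    {"tx":0,"ty":0,"tz":0,"turn":0},
    {"tx":0,"ty":0,"tz":0,"turn":0},
  ],
  newtons=5,
)

```text
clock: 13.8
tcp_pos: [0.4833, -0.0961, 0.2099]
eef_rot: [0.711, 0.704, 0.0, -0.0]
wrist_force: [-0.2, 0.9, 0.6]
finger_gap: 0.341
grip_force: 5.0
```

```bash
python3 fm.py; python3 go.py
```

```text
F mean [-0.19  0.38 -0.57] sd [0.62 0.24 0.43] array([ 0.48333065, -0.0961563 ,  0.20993836]) 14.05
tcp [ 0.4833 -0.0962  0.2099] x [0.01 1.   0.  ] y [ 1.   -0.01 -0.  ] z [-0.  0. -1.] q [ 0.72  0.23 -0.67  1.91  0.16  1.05 -0.02] F [-1.02  0.29 -1.33] grip 4.999977126717567 gap 0.3417986935329576 t 14.05
```

Horizontal force is relieved and the load still sits on the fork, so I open.

>>> move_arm(
  rows=[
    {"tx":0,"ty":0,"tz":0,"turn":0},
    {"tx":0,"ty":0,"tz":0,"turn":0},
    {"tx":0,"ty":0,"tz":0,"turn":0},
    {"tx":0,"ty":0,"tz":0,"turn":0},
    {"tx":0,"ty":0,"tz":0,"turn":0},
  ],
  gripper=90,
)

```text
clock: 14.55
tcp_pos: [0.4833, -0.0963, 0.21]
eef_rot: [0.711, 0.704, 0.0, -0.0]
wrist_force: [-0.4, -0.3, 0.4]
finger_gap: 0.729
grip_force: 0.0
```

>>> move_arm(
  rows=[
    {"tx":0,"ty":0,"tz":0,"turn":0},
    {"tx":0,"ty":0,"tz":0,"turn":0},
    {"tx":0,"ty":0,"tz":0,"turn":0},
    {"tx":0,"ty":0,"tz":0,"turn":0},
    {"tx":0,"ty":0,"tz":0,"turn":0},
  ],
)

```text
clock: 15.05
tcp_pos: [0.4833, -0.0963, 0.21]
eef_rot: [0.711, 0.704, -0.0, -0.0]
wrist_force: [0.0, 0.4, -1.1]
finger_gap: 0.955
grip_force: 0.0
```

```bash
python3 go.py
python3 - <<'E'
from h import *
a=optics.capture("scene")
c=lambda i,x,y:cv2.resize(i[y:y+75,x:x+100],(800,600),interpolation=cv2.INTER_CUBIC)
cv2.imwrite("pics/c7.png",c(a,190,125))
E
```

```text
tcp [ 0.4833 -0.0963  0.21  ] x [0.01 1.   0.  ] y [ 1.   -0.01 -0.  ] z [-0.  0. -1.] q [ 0.72  0.23 -0.67  1.91  0.16  1.05 -0.02] F [ 0.02  0.39 -1.08] grip 0.0 gap 0.9546191028787722 t 15.05
```

View pics/c7.png

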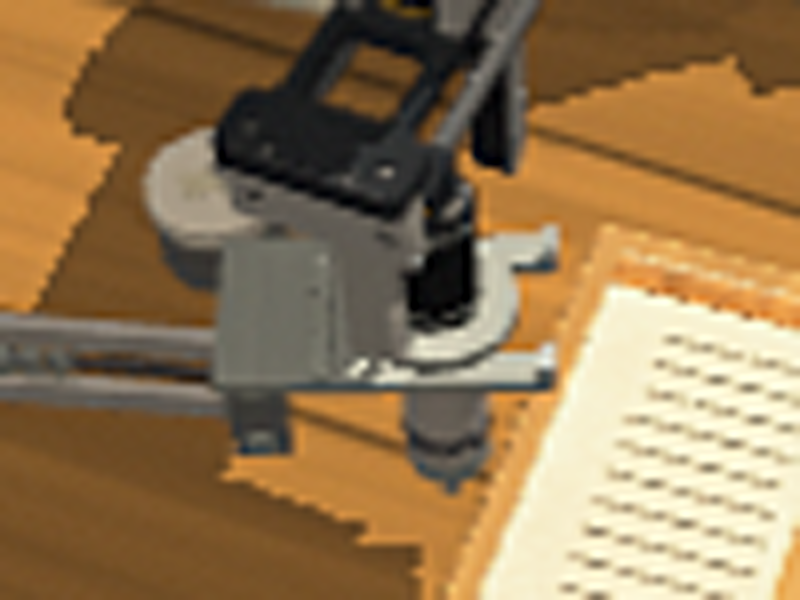

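After release the extruder hangs upright in the fork, about 8 mm lower than before, and the fingers are clear. I withdraw straight up.

>>> move_arm(
  rows=[
    {"tx":0,"ty":0,"tz":-0.04,"turn":0},
    {"tx":0,"ty":0,"tz":-0.1,"turn":0},
    {"tx":0,"ty":0,"tz":-0.14,"turn":0},
    {"tx":0,"ty":0,"tz":-0.16,"turn":0},
    {"tx":0,"ty":0,"tz":-0.16,"turn":0},
  ],
)

```text
clock: 15.6
tcp_pos: [0.483, -0.096, 0.3623]
eef_rot: [0.71, 0.704, 0.0, 0.0]
wrist_force: [0.2, -1.0, -0.0]
finger_gap: 0.958
grip_force: 0.0
```

>>> move_arm(
  rows=[
    {"tx":0,"ty":0,"tz":-0.1,"turn":0},
    {"tx":0,"ty":0,"tz":0,"turn":0},
    {"tx":0,"ty":0,"tz":0,"turn":0},
    {"tx":0,"ty":0,"tz":0,"turn":0},
    {"tx":0,"ty":0,"tz":0,"turn":0},
  ],
)

```text
clock: 16.1
tcp_pos: [0.483, -0.0962, 0.3842]
eef_rot: [0.711, 0.704, -0.0, -0.001]
wrist_force: [-1.0, -0.5, -0.7]
finger_gap: 0.961
grip_force: 0.0
```

```bash
python3 go.py
python3 - <<'E'
from h import *
import time
b=cv2.imread("pics/c7.png")
c=lambda i,x,y:cv2.resize(i[y:y+75,x:x+100],(800,600),interpolation=cv2.INTER_CUBIC)
a=c(optics.capture("scene"),190,125)
for i in range(4): e=c(optics.capture("scene"),190,125)
r=np.s_[330:500,200:560]
print("before/after withdraw",np.abs(a[r].astype(int)-b[r]).mean(),"still",np.abs(a[r].astype(int)-e[r]).mean())
print(order.job_done())
E
```

```text
tcp [ 0.483  -0.0962  0.3842] x [0.01  1.    0.001] y [ 1.    -0.01  -0.001] z [-0.001  0.001 -1.   ] q [ 0.77  0.09 -0.68  1.65  0.06  1.42  0.07] F [-0.95 -0.53 -0.67] grip 0.0 gap 0.9610325187797174 t 16.1
before/after withdraw 12.008752723311547 still 0.8788834422657952
the job is handed in; nothing more can be done
None
```

The extruder hangs by its collar in the fork of the balanced arm, upright and still, with the arm sunk about 80 mm and the gripper withdrawn clear. The job was handed in at about 16 s on the robot clock; no verdict came back.

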